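Fit the spare protective window

ROBOT

A 6-joint arm with a two-finger parallel gripper is mounted at the origin on a cart in front of the work surface, level with it; the furniture and walls round the work are solid. World frame = base frame: x ahead of the robot, y to its left, z up, the work surface at z = 0. Lengths are in m, angles in rad, forces in N, time in s.
With the tool pointing down it reaches from about 0.35 to 0.775 m from the base axis. Payload 5.5 kg.
Tool frame: the origin (TCP) lies at the very end of the fingers, on their centre line; the grasp point (between the pads) lies 19 mm behind it; z points along the fingers, y is the line along which they close (so a half turn about z gives the same grasp; the last joint's range is limited). The gripper opens to 85 mm and grips with 20 to 120 N. Pads are 22 mm wide; open, the fingers measure 114 mm over their backs; the gripper's body (76 mm by 85 mm) begins 54 mm behind the grasp point. The pads swing forward as they close: fully open they stand 13 mm farther back than shut.
Start: joints at [0.998, 0.313, 0.046, 1.304, 0, 1.431], TCP at [0.241, 0.522, 0.231] pointing down, gripper open.
Joint ranges: [-2.76, 2.76], [-0.86, 1.69], [-1.03, 1.26], [-2.2, 2.34], [-1.47, 1.5], [-3.14, 3.14]. Speed limits (rad/s): [2.57, 2.57, 3.14, 3.14, 3.14, 3.14].

INTERFACE

Orientations are given as a unit quaternion [w, x, y, z].
In Python, from workcell import env, imaging, ticket gives the robot as it stands. The module is installed in compiled form; this text tells all that it offers.
- The arm moves only by the tool apply_moves, never from a script. Its argument "rows" is a list of rows, each an object with "xyz": the shift along the tool's x, y, z in mm, a list of three; "turn": the turn, a rotation vector about the tool's x, y, z in rad, a list of three; "grip": the opening, from 0 (shut) to 1 (fully open). A call has 1 to 12 rows; each row is the pose to reach, as a shift and turn from the pose commanded when the call began, along the tool's axes at that moment; what a row does not reach only later rows make up. A row lasts 1/12 s, in which the tool goes at most 41.7 mm and 7.16 degrees, less where a joint would pass 70% of its speed; a pose out of reach is approached as far as the arm can. A call with a gripper value outside its range is refused whole. The fingers move at their own pace and stop on an object; "force" is the grip in N (left out, the last holds). Time passes only in rows, so rows that repeat a pose let the fingers close. It gives the time, the measured TCP pose, the force, the opening and the grip force at its end, in the units of the state.
- env.get_state(): the state, without advancing time (a new reading comes with each control period).
- imaging.read_camera(name): name is "scene" or "top"; returns a dict with "color" (480x640x3 uint8, blue, green, red), "z_map" (480x640 float32, m along the optical axis (not along the pixel's ray), 0 where there is no reading), "camera_matrix" (3x3 intrinsics, pixels), "view" (4x4, takes a point from world to camera coordinates). Camera axes: x right, y down, z forward; pixel columns grow to the right and rows downward; lengths in m; the calibration is good to about 2 mm. A picture is of the moment at which its call begins.
- ticket.hand_in(): hands the job in; it is judged then, once.
The state is a dict: "clock": time; "joint_pos": joint angles; "qvel": joint speeds; "tau": joint torques, N m; "tcp_pos": TCP position; "orientation": TCP orientation; "wrist_force": force on the tool from outside, world axes, zero at the start; "ft_torque": the same for the moment, N m; "finger_gap": finger opening in m; "grip_force": force on a finger pad.
Only numpy, scipy, OpenCV 4.12 (cv2) and the standard library are available. Lean on these libraries where they do the work, as an engineer would, in place of code of your own. Each camera call takes 0.05 s, during which the arm holds its last target. There are 200 camera calls.

TASK

Draw the laser window cassette with the orange edge up out of its leaning slot in the blue rack and stand it in the slot of the grey upright mount. Press it down until it is felt to bottom on the stop inside, with a firm but gentle push of about 20 N. Then swing the red latch fully across over its top edge to lock it, leaving the grey-edged cassette in the rack and the other things on the table undisturbed.

Things in the scene. Friction and masses are not known exactly. Their poses are not given: they have to be found in the camera images.
- rack: fixed blue rack on a dark foot (120 x 176 mm), origin on the table, z up. Two slots side by side, 64 mm wide (y) and 11 mm thick, centred at y = +43 and -43 mm, 45 mm deep, walls 8 mm. They lean 35 degrees to the rack's -x (robot's) side: a cassette comes out along (-0.574, 0, 0.819) in the rack frame. Slot floor centres at x = 0, z = 20 mm.
- cassette_orange: loose flat window cassette with an orange top edge, 60 mm wide (own y), 8 mm thick (own x), 75 mm tall (own z), about 0.1 kg. Origin at the centre of its lower edge, z towards the orange edge. It starts in either of the two rack slots, its top 30 mm sticking out of the slot.
- cassette_grey: the same cassette with a grey top edge, in the other rack slot; it stays there.
- mount: fixed grey upright mount, foot 80 mm (x) by 124 mm (y), origin on the table under the slot's centre, z up. Vertical slot 11 mm thick (x) and 64 mm wide (y); its walls end 80 mm up and 15 mm either side in x. A cassette set on the brass shoe in it stands 27 mm out; pressed onto the hidden hard stop, 7 to 15 mm out (lower edge at z = 12 to 20 mm, top edge at 87 to 95 mm).
- mouth (a point): centre of the mount's slot mouth, 80 mm above the table, flared by about 3 mm a side over its top 7 mm; axes as the mount's
- shoe (a joint): travel of the brass shoe in the mount's slot (m), pushed down by pressing on the cassette standing on it: 0 up (shoe top at z = 32 mm). Friction about 6 N all the way; it stays where left. The cassette meets the hard stop after 12 to 20 mm; the stop's setting differs each time, is not reported and must be felt: only there does the push rise well above 6 N.
- latch (a joint): angle of the red latch (rad) about an upright post at x = 0, y = +56 mm of the mount: 0 open, pointing to the mount's -x; turns counter-clockwise seen from above to its stop at 1.57, pointing to the mount's -y across the cassette. Starts at 0 to 0.35. Friction about 1 N at the pin; stays where left. Bar 14 mm wide, z = 97 to 103 mm; a cassette not pressed down blocks it.
- latch_pin (a point): on the latch's upright red pin (12 mm thick, z = 103 to 125 mm), 47 mm from the latch's axis; this point is 115 mm above the table
- calliper: steel calliper lying on the table between robot and mount, 188 x 81 x 9 mm; bystander
- marker_pen: black pen lying on the table, 120 mm long; bystander
- mouse: black computer mouse 111 x 66 x 40 mm; bystander
- brass_cap: brass threaded cap, 56 mm wide, 32 mm tall; bystander
- steel_sleeve: polished steel sleeve, 48 mm wide, 40 mm tall; bystander
- monitor: fixed black monitor, 438 mm tall, its 545 mm wide panel standing like a wall to the right of the work, its near end beside the robot; go over it (above 0.5 m) to come from the right, and keep the wrist clear of it; origin under its stand

How it is judged:
By the outcome, as a careful person would: the job done as asked, in the order asked, and still so for the second after the job is handed in, with the robot touching nothing.
It also fails if it takes over 61 s, if anything falls off the work surface, if the arm or the gripper's body presses on something with over 40 N, if the wrist force passes 120 N, or if a joint passes its speed limit or range.

## Working session

There is one attempt and no reset: what is moved stays moved. The work goes in short steps, Python scripts to look and compute and a tool call to move; the robot and the scene stay as the last step left them, time stands still between calls to the robot, and variables do not carry over. Pictures are saved under pics/ and viewed, at most 10 in all, crops included, and the job is handed in when it is done.

Besides the shell and the picture viewer there is one more tool, called after "Emit:" in YAML: its name, and indented under it one key for each argument. apply_moves: Moves the arm, as the interface text tells. Its arguments: {"type":"object","properties":{"rows":{"type":"array"},"force":{"type":"number"}},"required":["rows"]}

```bash
mkdir -p pics; cat > h.py <<'E'
import numpy as np, cv2
from workcell import env, imaging, ticket
from scipy.spatial.transform import Rotation as R
def cam(n):
    d=imaging.read_camera(n); np.savez(f'{n}.npz',**{k:np.array(v) for k,v in d.items()}); return d
def load(n): return dict(np.load(f'{n}.npz'))
def cloud(d):
    K=d['camera_matrix'];z=d['z_map'];v,u=np.indices(z.shape)
    c=np.stack([(u-K[0,2])*z/K[0,0],(v-K[1,2])*z/K[1,1],z],-1)
    T=np.linalg.inv(d['view']);p=c@T[:3,:3].T+T[:3,3];p[z==0]=np.nan;return p
def Rq(q): return R.from_quat([q[1],q[2],q[3],q[0]])
def st():
    s=env.get_state();return s
E
python3 - <<'E'
from h import *
for n in('scene','top'):
    d=cam(n);cv2.imwrite(f'pics/{n}0.png',d['color']);print(n,np.linalg.inv(d['view'])[:3].round(3).tolist(),d['camera_matrix'][0,0])
s=st();print(s)
E
```

```text
scene [[-0.376, 0.389, -0.841, 1.554], [0.926, 0.141, -0.349, 0.564], [-0.018, -0.91, -0.413, 0.616]] 623.2982713287004
top [[-0.024, -0.989, 0.143, 0.349], [-1.0, 0.027, 0.015, 0.148], [-0.018, -0.143, -0.99, 1.37]] 611.3349396884269
{'clock': 0.1, 'joint_pos': array([9.98417932e-01, 3.13934098e-01, 4.50808541e-02, 1.30356674e+00,
       3.45608025e-05, 1.43121351e+00]), 'qvel': array([ 0.00037369, -0.00276026,  0.00552856,  0.0002833 ,  0.00152954,
       -0.00078322]), 'tau': array([ 2.20887399e-03, -4.81728601e+01,  2.99242240e+01,  1.27335699e-02,
       -1.87664141e-04, -3.66071708e-05]), 'tcp_pos': array([0.24090783, 0.52161001, 0.23048821]), 'orientation': array([-2.99127656e-04,  2.14712770e-01,  9.76676900e-01, -7.54910236e-04]), 'wrist_force': array([-0.28702262,  0.03789391, -0.09355688]), 'ft_torque': array([-0.0373096 ,  0.02578414, -0.0022219 ]), 'grip_force': 0.0, 'finger_gap': 0.085510806269301}
```

View pics/scene0.png

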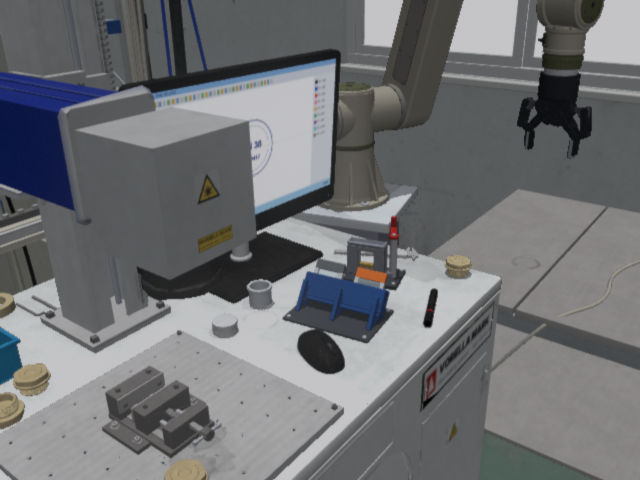

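View pics/top0.png

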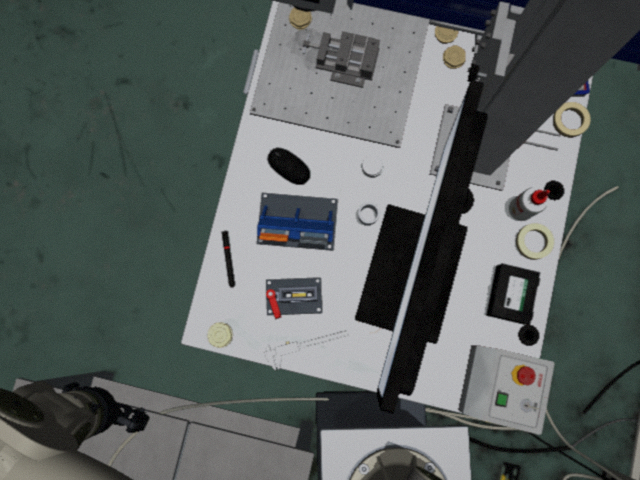

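The scene view shows the rack at (340,300) with the orange cassette at (370,277), the mount at (370,255) and the red latch pin at (394,225). In the top view the orange cassette is at (273,237), the mount slot at (298,295) and the latch at (274,303). I'll enlarge both views.

```bash
python3 - <<'E'
from h import *
d=load('top');c=d['color'][185:325,245:345];cv2.imwrite('pics/tc.png',cv2.resize(c,None,fx=4.2,fy=4.2,interpolation=2))
d2=load('scene');c=d2['color'][210:340,280:420];cv2.imwrite('pics/sc.png',cv2.resize(c,None,fx=4.5,fy=4.5,interpolation=2))
p=cloud(d)
for n,(u,v) in dict(orange=(273,237),grey=(313,240),mount=(298,295),pin=(272,295),foot1=(262,196),foot2=(338,202)).items(): print(n,p[v,u].round(4))
for nm,D in(('top',d),('scene',d2)):
    hsv=cv2.cvtColor(D['color'],cv2.COLOR_BGR2HSV);P=cloud(D)
    roi=np.zeros(hsv.shape[:2],bool)
    if nm=='top':roi[185:325,245:345]=1
    else: roi[210:340,280:420]=1
    for n,lo,hi in(('orange',(6,150,120),(18,255,255)),('red',(0,150,80),(4,255,255))):
        m=(cv2.inRange(hsv,lo,hi)>0)&roi; q=P[m]
        r=cv2.minAreaRect(np.argwhere(m)[:,::-1].astype(np.float32))
        print(nm,n,m.sum(),np.nanmedian(q,0).round(4),np.nanmin(q,0).round(4),np.nanmax(q,0).round(4),r)
E
```

```text
orange [0.5643 0.2501 0.0848]
grey [0.556  0.1649 0.0813]
mount [0.4429 0.2014 0.033 ]
pin [0.4392 0.2525 0.104 ]
foot1 [0.6728 0.2799 0.0078]
foot2 [ 0.6564  0.1065 -0.0037]
top orange 172 [0.5655 0.2503 0.0784] [0.5574 0.2205 0.0677] [0.5766 0.2787 0.0886] ((273.43035888671875, 236.7664031982422), (27.070188522338867, 6.337501525878906), 5.19442892074585)
top red 166 [0.4207 0.2489 0.1043] [0.3928 0.2363 0.0064] [0.4516 0.2695 0.1293] ((273.02691650390625, 303.26544189453125), (29.118322372436523, 7.805815696716309), 74.74488067626953)
scene orange 276 [0.5679 0.2495 0.0745] [0.5577 0.2193 0.0665] [0.5772 0.279  0.084 ] ((370.8529357910156, 274.5882873535156), (29.589345932006836, 9.45888900756836), 14.03624439239502)
scene red 113 [0.4139 0.2466 0.1044] [0.3951 0.2382 0.0993] [0.4523 0.2648 0.1262] ((393.5, 227.5), (21.0, 9.0), 90.0)
```

View pics/tc.png

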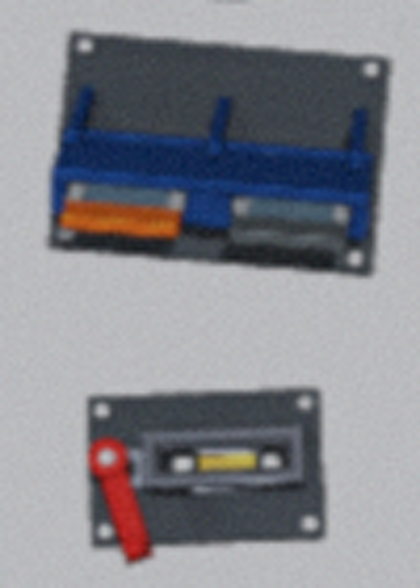

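View pics/sc.png

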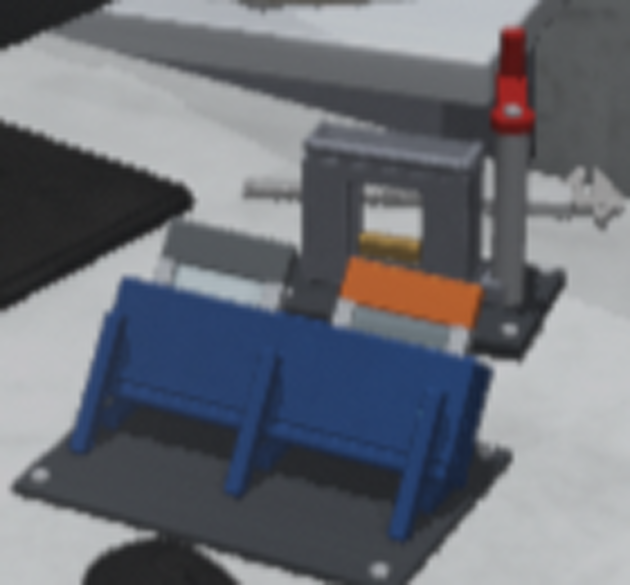

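Top crop (4.2x, offset 245,185): the rack foot corners are at (70,33), (388,58), (372,272), (50,247). The mount foot corners are at (90,397), (318,390), (323,538), (93,546), and its walls' top rectangle at about (143,433), (300,428), (303,480), (145,487). The latch axis is at (107,458) and the latch end near (138,553). The orange cassette is in the left (+y) slot.

```bash
cat >> h.py <<'E'
def ray(d,uv,z):
    K=d['camera_matrix'];T=np.linalg.inv(d['view']);uv=np.atleast_2d(uv).astype(float)
    r=np.c_[(uv[:,0]-K[0,2])/K[0,0],(uv[:,1]-K[1,2])/K[1,1],np.ones(len(uv))]@T[:3,:3].T
    return T[:3,3]+r*((z-T[2,3])/r[:,2])[:,None]
def fit(A,B): # 2D rigid local A->world B
    a=A-A.mean(0);b=B-B.mean(0);th=np.arctan2((a[:,0]*b[:,1]-a[:,1]*b[:,0]).sum(),(a*b).sum())
    M=np.array([[np.cos(th),-np.sin(th)],[np.sin(th),np.cos(th)]]);t=B.mean(0)-M@A.mean(0)
    return th,t,np.linalg.norm(B-(A@M.T+t),axis=1)
def proj(d,p):
    p=np.atleast_2d(p);c=p@d['view'][:3,:3].T+d['view'][:3,3];u=c@d['camera_matrix'].T;return u[:,:2]/u[:,2:]
E
python3 - <<'E'
from h import *
d=load('top');P=cloud(d);s=load('scene')
t=lambda a:np.array(a)/4.2+[245-.4,185-.4]
sg=np.array([[1,1],[1,-1],[-1,-1],[-1,1]])
for n,c,hs,z in(('rackfoot',[(70,33),(388,58),(372,272),(50,247)],(.06,.088),.006),('mountfoot',[(90,397),(318,390),(323,538),(93,546)],(.04,.062),.006),('mounttop',[(143,433),(300,428),(303,480),(145,487)],(.015,.04),.08)):
    th,tt,e=fit(sg*hs,ray(d,t(c),z)[:,:2]);print(n,th,tt,e)
print('latch axis',ray(d,t((107,458)),.103),'end',ray(d,t((138,553)),.1))
for uv in((265,190),(330,200),(275,310),(315,315),(250,250)):print(uv,P[uv[1],uv[0]])
# orange edge in both views: mean ray intersections
for nm,D in(('top',d),('scene',s)):
    hsv=cv2.cvtColor(D['color'],cv2.COLOR_BGR2HSV);Q=cloud(D)
    m=cv2.inRange(hsv,(6,150,120),(18,255,255))>0;roi=np.zeros_like(m)
    if nm=='top':roi[185:325,245:345]=1
    else: roi[210:340,280:420]=1
    q=Q[m&roi];q=q[~np.isnan(q).any(1)];w,V=np.linalg.eigh(np.cov(q.T));print(nm,q.mean(0),V[:,2],w**.5)
E
```

```text
rackfoot -0.10592833837431193 [0.61339468 0.20136282] [0.00120037 0.00176433 0.00138042 0.00153826]
mountfoot 0.007063130411927779 [0.44303483 0.212256  ] [0.00118879 0.00131185 0.00129156 0.00115054]
mounttop 0.01393806536282482 [0.44295723 0.20021706] [0.00137433 0.00206407 0.00185403 0.00153864]
latch axis [[0.44222896 0.25649437 0.103     ]] end [[0.39526432 0.24214074 0.1       ]]
(265, 190) [0.68817981 0.27341517 0.00153311]
(330, 200) [0.65974841 0.12489425 0.00454927]
(275, 310) [0.40828507 0.24699121 0.10046579]
(315, 315) [ 0.39967684  0.16571926 -0.00044231]
(250, 250) [0.54994592 0.30940918 0.00060899]
top [0.56600171 0.25022355 0.07817388] [ 0.1175679   0.9927772  -0.02390011] [0.00245901 0.00543551 0.01673789]
scene [0.56796459 0.24935511 0.07492867] [ 1.18041530e-01  9.93008620e-01 -2.78898203e-04] [0.00200526 0.00502872 0.01697852]
```

```bash
python3 - <<'E'
from h import *
d=load('top');s=load('scene')
t=lambda a:np.array(a)/4.2+[245-.4,185-.4]
c=lambda a:np.array(a)/4.5+[280-.4,210-.4]
a=ray(s,c([(483,290),(353,258)]),.0837);b=ray(d,t([(60,224),(180,237)]),.0791)
for e in(a,b):print(e,e.mean(0),np.linalg.norm(e[0]-e[1]),np.arctan2(-(e[0]-e[1])[0],(e[0]-e[1])[1]))
# blue rack wall: top height & mount top from depth
for nm,D,r in(('top',d,(185,255,245,345)),('scene',s,(265,340,280,420))):
    P=cloud(D);h=cv2.cvtColor(D['color'],cv2.COLOR_BGR2HSV);m=cv2.inRange(h,(105,130,40),(125,255,255))>0
    q=np.zeros_like(m);q[r[0]:r[1],r[2]:r[3]]=1;q=P[m&q];q=q[~np.isnan(q).any(1)]
    th=-.112;L=(q-[.6134,.2014,0])@np.array([[np.cos(th),np.sin(th),0],[-np.sin(th),np.cos(th),0],[0,0,1]]).T
    n=L[:,0]*.819+(L[:,2]-.02)*.574;al=-L[:,0]*.574+(L[:,2]-.02)*.819
    print(nm,np.percentile(n,[2,10,25,50,75,90,98]).round(4),'along',np.percentile(al,[2,50,90,98]).round(4),np.percentile(L[:,1],[1,99]).round(4),np.percentile(L[:,2],[50,90,99]))
    h=(m:=cv2.inRange(h,(6,150,120),(18,255,255))>0);k=np.zeros_like(m)
    k[slice(185,325) if nm=='top' else slice(210,340),slice(245,345) if nm=='top' else slice(280,420)]=1
    q=P[m&k];L=(q-[.6134,.2014,0])@np.array([[np.cos(th),np.sin(th),0],[-np.sin(th),np.cos(th),0],[0,0,1]]).T
    n=L[:,0]*.819+(L[:,2]-.02)*.574;al=-L[:,0]*.574+(L[:,2]-.02)*.819
    print(' orange n',np.percentile(n,[5,25,50,75,95]).round(4),'al',np.percentile(al,[2,50,90,98]).round(4),'y',np.percentile(L[:,1],[1,50,99]).round(4))
E
```

```text
[[0.57161407 0.28124031 0.0837    ]
 [0.56260396 0.22199818 0.0837    ]] [0.56710902 0.25161924 0.0837    ] 0.059923383970450474 -0.1509328634823542
[[0.56401717 0.28082459 0.0791    ]
 [0.55563059 0.21967795 0.0791    ]] [0.55982388 0.25025127 0.0791    ] 0.061719083185417974 -0.1363047674804531
top [-0.0188 -0.0065  0.0016  0.0037  0.005   0.015   0.0195] along [-0.0085  0.0359  0.0532  0.0558] [-0.0812  0.0796] [0.0526769  0.06352525 0.06851352]
 orange n [-0.0145 -0.0115 -0.0089 -0.0076 -0.0063] al [0.0667 0.0788 0.0835 0.0861] y [0.0147 0.043  0.0713]
scene [-0.0112 -0.0013  0.0006  0.0023  0.0047  0.0158  0.0192] along [-0.0166  0.0238  0.0459  0.0503] [-0.0764  0.0816] [0.0414819  0.05863169 0.06339139]
 orange n [nan nan nan nan nan] al [nan nan nan nan] y [nan nan nan]
```

```bash
cat >> h.py <<'E'
def basis(yaw,tilt): # tool x=+y', y = +x' tilted, z down tilted (tilt towards +x')
    M=np.array([[0,np.cos(tilt),np.sin(tilt)],[1,0,0],[0,np.sin(tilt),-np.cos(tilt)]])
    return R.from_euler('z',yaw)*R.from_matrix(M)
def goto(p,Rt=None):
    s=st();Rc=Rq(s['orientation']);Rt=Rc if Rt is None else Rt
    print('xyz',(Rc.inv().apply(np.array(p)-s['tcp_pos'])*1e3).round(1).tolist(),'turn',(Rc.inv()*Rt).as_rotvec().round(3).tolist())
TOP=np.array([.5635,.2505,.0814]);YR=-.12;T35=np.radians(35)
DIR=R.from_euler('z',YR).apply([-np.sin(T35),0,np.cos(T35)]);RG=basis(YR,T35);RM=basis(.012,0)
E
python3 - <<'E'
from h import *
goto([.47,.27,.29],RG)
E
```

```text
xyz [-313.5, -132.4, -59.4] turn [-0.529, -0.383, 1.217]
```

Emit:
apply_moves:
  rows:
    - {"xyz":[-26,-11,-40],"turn":[-0.044,-0.032,0.101],"grip":0.4}
    - {"xyz":[-52,-22,-60],"turn":[-0.088,-0.064,0.203],"grip":0.4}
    - {"xyz":[-78,-33,-60],"turn":[-0.132,-0.096,0.304],"grip":0.4}
    - {"xyz":[-104,-44,-60],"turn":[-0.176,-0.128,0.406],"grip":0.4}
    - {"xyz":[-130,-55,-60],"turn":[-0.22,-0.16,0.507],"grip":0.4}
    - {"xyz":[-157,-66,-60],"turn":[-0.265,-0.192,0.608],"grip":0.4}
    - {"xyz":[-183,-77,-60],"turn":[-0.309,-0.223,0.71],"grip":0.4}
    - {"xyz":[-209,-88,-60],"turn":[-0.353,-0.255,0.811],"grip":0.4}
    - {"xyz":[-235,-99,-60],"turn":[-0.397,-0.287,0.913],"grip":0.4}
    - {"xyz":[-261,-110,-60],"turn":[-0.441,-0.319,1.014],"grip":0.4}
    - {"xyz":[-287,-121,-60],"turn":[-0.485,-0.351,1.116],"grip":0.4}
    - {"xyz":[-313,-132,-60],"turn":[-0.529,-0.383,1.217],"grip":0.4}

```text
clock: 1.1
tcp_pos: [0.4701, 0.2694, 0.2911]
orientation: [0.226, 0.715, 0.63, 0.201]
wrist_force: [0.1, 0.3, -0.0]
finger_gap: 0.034
grip_force: 0.0
```

```bash
python3 - <<'E'
from h import *
s=st();print(s['tcp_pos'],s['joint_pos'].round(2),s['clock'],s['finger_gap'])
goto(TOP+.04*DIR,RG)
goto(TOP-.025*DIR,RG)
E
```

```text
[0.47014793 0.26938639 0.29105315] [ 0.58 -0.12 -0.47  0.73 -0.38  2.18] 1.1 0.034043409539254374
xyz [-7.7, -43.0, 186.1] turn [0.003, 0.001, -0.006]
xyz [-7.7, -43.1, 251.1] turn [0.003, 0.001, -0.006]
```

Emit:
apply_moves:
  rows:
    - {"xyz":[-4,-25,30],"turn":[0,0,-0.006],"grip":0.4}
    - {"xyz":[-8,-43,65],"turn":[0,0,-0.006],"grip":0.4}
    - {"xyz":[-8,-43,105],"turn":[0,0,-0.006],"grip":0.4}
    - {"xyz":[-8,-43,145],"turn":[0,0,-0.006],"grip":0.4}
    - {"xyz":[-8,-43,175],"turn":[0,0,-0.006],"grip":0.4}
    - {"xyz":[-8,-43,190],"turn":[0,0,-0.006],"grip":0.4}
    - {"xyz":[-8,-43,190],"turn":[0,0,-0.006],"grip":0.4}

```text
clock: 1.68
tcp_pos: [0.5413, 0.2525, 0.1065]
orientation: [0.225, 0.713, 0.635, 0.196]
wrist_force: [-0.6, 0.5, 0.6]
finger_gap: 0.0341
grip_force: 0.0
```

```bash
python3 - <<'E'
from h import *
s=st();print(s['tcp_pos'],s['wrist_force'])
goto(TOP-.025*DIR,RG)
d=cam('scene');c=d['color'][170:320,290:430];cv2.imwrite('pics/s1.png',cv2.resize(c,None,fx=4,fy=4,interpolation=2))
E
```

```text
[0.54132487 0.25251973 0.10651091] [-0.61359559  0.48305752  0.56794244]
xyz [0.8, 4.1, 58.3] turn [-0.005, 0.003, 0.006]
```

View pics/s1.png

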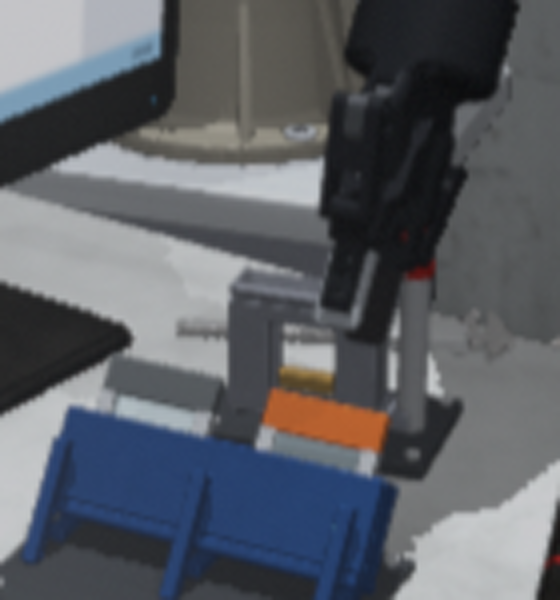

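The gripper tips sit above the orange edge (crop 325,390), in line with it. I'll close in, then correct the residual offset.

Emit:
apply_moves:
  rows:
    - {"xyz":[1,2,5],"turn":[0,0,0],"grip":0.4}
    - {"xyz":[1,4,10],"turn":[0,0,0],"grip":0.4}
    - {"xyz":[1,4,10],"turn":[0,0,0],"grip":0.4}
    - {"xyz":[1,4,10],"turn":[0,0,0],"grip":0.4}

```text
clock: 2.07
tcp_pos: [0.552, 0.2548, 0.1064]
orientation: [0.226, 0.712, 0.634, 0.201]
wrist_force: [-0.4, 0.0, 0.3]
finger_gap: 0.0342
grip_force: 0.0
```

```bash
python3 - <<'E'
from h import *
s=st();print(s['tcp_pos'],s['wrist_force'])
goto(TOP-.025*DIR,RG)
E
```

```text
[0.55197894 0.25481995 0.10639768] [-0.42120523  0.01348609  0.31094658]
xyz [-3.0, -4.7, 52.3] turn [0.003, -0.002, 0.005]
```

Emit:
apply_moves:
  rows:
    - {"xyz":[0,0,0],"turn":[0,0,0],"grip":0.4}
    - {"xyz":[0,0,0],"turn":[0,0,0],"grip":0.4}
    - {"xyz":[0,0,0],"turn":[0,0,0],"grip":0.4}

```text
clock: 2.32
tcp_pos: [0.5515, 0.2545, 0.1057]
orientation: [0.226, 0.712, 0.635, 0.2]
wrist_force: [-0.6, 1.1, -0.0]
finger_gap: 0.0343
grip_force: 0.0
```

```bash
python3 - <<'E'
from h import *
s=st();print(s['tcp_pos'],s['qvel'].round(3))
goto(TOP-.025*DIR,RG)
E
```

```text
[0.55145965 0.25453123 0.10566214] [-0.003  0.006 -0.001 -0.003 -0.    -0.002]
xyz [-2.6, -3.8, 52.0] turn [0.002, -0.002, 0.005]
```

Emit:
apply_moves:
  rows:
    - {"xyz":[-3,-4,10],"turn":[0,0,0.005],"grip":0.4}
    - {"xyz":[-3,-4,25],"turn":[0,0,0.005],"grip":0.4}
    - {"xyz":[-3,-4,40],"turn":[0,0,0.005],"grip":0.4}
    - {"xyz":[-3,-4,48],"turn":[0,0,0.005],"grip":0.4}
    - {"xyz":[-3,-4,52],"turn":[0,0,0.005],"grip":0.4}
    - {"xyz":[-3,-4,52],"turn":[0,0,0.005],"grip":0.4}
    - {"xyz":[-3,-4,52],"turn":[0,0,0.005],"grip":0.4}
    - {"xyz":[-3,-4,52],"turn":[0,0,0.005],"grip":0.4}

```text
clock: 2.98
tcp_pos: [0.5777, 0.2484, 0.061]
orientation: [0.225, 0.713, 0.633, 0.201]
wrist_force: [0.7, 0.6, 0.9]
finger_gap: 0.0343
grip_force: 0.0
```

```bash
python3 - <<'E'
from h import *
s=st();print(s['tcp_pos'],s['wrist_force'])
goto(TOP-.025*DIR,RG)
d=cam('scene');c=d['color'][190:320,290:430];cv2.imwrite('pics/s2.png',cv2.resize(c,None,fx=4.5,fy=4.5,interpolation=2))
E
```

```text
[0.5776769  0.24844802 0.06095076] [0.72822372 0.6075363  0.87064407]
xyz [0.3, -0.0, 0.0] turn [0.002, -0.002, -0.0]
```

View pics/s2.png

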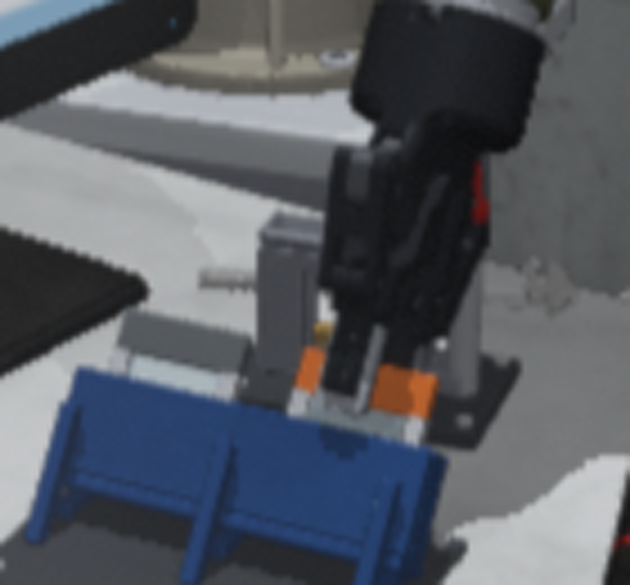

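The fingers straddle the orange cassette near its middle: back finger at (355,385), orange edge from (300,355) to (437,390). Now I'll grip it.

Emit:
apply_moves:
  rows:
    - {"xyz":[0,0,0],"turn":[0,0,0],"grip":0.0}
    - {"xyz":[0,0,0],"turn":[0,0,0],"grip":0.0}
    - {"xyz":[0,0,0],"turn":[0,0,0],"grip":0.0}
    - {"xyz":[0,0,0],"turn":[0,0,0],"grip":0.0}
    - {"xyz":[0,0,0],"turn":[0,0,0],"grip":0.0}
    - {"xyz":[0,0,0],"turn":[0,0,0],"grip":0.0}
  force: 40

```text
clock: 3.53
tcp_pos: [0.5775, 0.2484, 0.0608]
orientation: [0.225, 0.713, 0.633, 0.201]
wrist_force: [-5.0, 0.4, 5.3]
finger_gap: 0.0075
grip_force: 40.1
```

Emit:
apply_moves:
  rows:
    - {"xyz":[0,0,-4],"turn":[0,0,0],"grip":0.0}
    - {"xyz":[0,0,-10],"turn":[0,0,0],"grip":0.0}
    - {"xyz":[0,0,-18],"turn":[0,0,0],"grip":0.0}
    - {"xyz":[0,0,-26],"turn":[0,0,0],"grip":0.0}
    - {"xyz":[0,0,-34],"turn":[0,0,0],"grip":0.0}
    - {"xyz":[0,0,-34],"turn":[0,0,0],"grip":0.0}

```text
clock: 4.03
tcp_pos: [0.5581, 0.2511, 0.09]
orientation: [0.225, 0.713, 0.633, 0.201]
wrist_force: [0.1, 0.5, -1.4]
finger_gap: 0.0072
grip_force: 39.0
```

Emit:
apply_moves:
  rows:
    - {"xyz":[0,0,-12],"turn":[0,0,0],"grip":0.0}
    - {"xyz":[0,0,-30],"turn":[0,0,0],"grip":0.0}
    - {"xyz":[0,0,-55],"turn":[0,0,0],"grip":0.0}
    - {"xyz":[0,30,-85],"turn":[0,0,0],"grip":0.0}
    - {"xyz":[0,60,-110],"turn":[0,0,0],"grip":0.0}
    - {"xyz":[0,60,-110],"turn":[0,0,0],"grip":0.0}
    - {"xyz":[0,60,-110],"turn":[0,0,0],"grip":0.0}

```text
clock: 4.62
tcp_pos: [0.5468, 0.2532, 0.2175]
orientation: [0.226, 0.713, 0.631, 0.204]
wrist_force: [-1.0, 0.4, -2.0]
finger_gap: 0.0073
grip_force: 39.2
```

```bash
python3 - <<'E'
from h import *
s=st();print(s['tcp_pos'],s['wrist_force'],s['finger_gap'])
goto([.443,.2003,.24],RM)
for n in('scene','top'):
    d=cam(n)
a=load('scene')['color'][120:340,270:430];b=load('top')['color'][180:340,240:350]
cv2.imwrite('pics/s3.png',np.hstack([cv2.resize(a,(400,550),interpolation=2),cv2.resize(b,(378,550),interpolation=2)]))
E
```

```text
[0.54679585 0.2532029  0.21751806] [-0.95959558  0.43048169 -1.98910801] 0.007333636206843764
xyz [-64.8, -65.5, -74.7] turn [0.619, 0.035, -0.129]
```

View pics/s3.png

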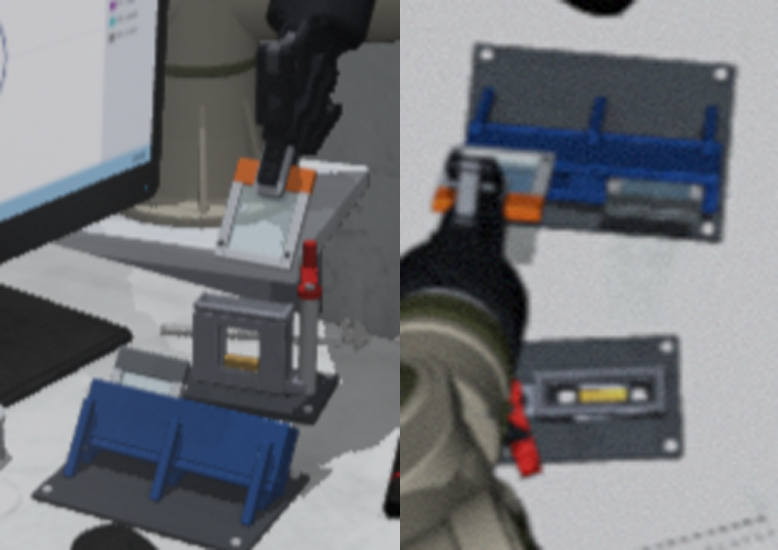

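The cassette hangs in the gripper. In the left panel its corners are at (239,158), (317,170), (290,268), (217,255). In the right panel the orange edge spans (433,200)–(543,212). I need to measure its offset in the gripper.

```bash
python3 - <<'E'
from h import *
s=st();Rc=Rq(s['orientation']);T=s['tcp_pos']
def pl(d,uv,off):
    K=d['camera_matrix'];C=np.linalg.inv(d['view']);uv=np.atleast_2d(uv).astype(float)
    r=np.c_[(uv[:,0]-K[0,2])/K[0,0],(uv[:,1]-K[1,2])/K[1,1],np.ones(len(uv))]@C[:3,:3].T
    n=Rc.as_matrix()[:,1];o=C[:3,3];t=((T+n*off-o)@n)/(r@n);return Rc.inv().apply(o+r*t[:,None]-T)*1e3
sc=load('scene');tp=load('top')
uv=np.array([(239,158),(317,170),(290,268),(217,255)])/2.5+[269.6,119.6]
print(pl(sc,uv,.004).round(1))
for d,roi in((sc,(120,340,270,430)),(tp,(180,340,240,350))):
    h=cv2.cvtColor(d['color'],cv2.COLOR_BGR2HSV);m=cv2.inRange(h,(6,130,100),(18,255,255));k=np.zeros_like(m);k[roi[0]:roi[1],roi[2]:roi[3]]=1;m=m*k
    q=pl(d,np.argwhere(m)[:,::-1],.004)
    print('orange x',np.percentile(q[:,0],[.5,99.5]),'z',np.percentile(q[:,2],[1,99]))
    for a in(0,1):
        side=q[(q[:,0]>10)if a else(q[:,0]<-10)];print(a,side[:,2].min(),side[:,2].mean())
E
```

```text
[[-31.4   4.  -29.9]
 [ 30.1   4.  -30.2]
 [ 29.1   4.   43.2]
 [-28.2   4.   43.9]]
orange x [-31.01766862  29.75424163] z [-30.1231917  -12.24991809]
0 -30.62687690544598 -21.646990762103194
1 -29.14898710798143 -20.92344008356454
orange x [-28.34103584  30.09130426] z [-32.45811162  -2.36257222]
0 -33.58476012618551 -17.98264838639626
1 -31.78196351649591 -18.099005626852747
```

Emit:
apply_moves:
  rows:
    - {"xyz":[-10,-11,-12],"turn":[0.103,0.006,-0.021],"grip":0.0}
    - {"xyz":[-21,-22,-25],"turn":[0.206,0.012,-0.043],"grip":0.0}
    - {"xyz":[-32,-33,-37],"turn":[0.31,0.018,-0.065],"grip":0.0}
    - {"xyz":[-43,-44,-50],"turn":[0.413,0.023,-0.086],"grip":0.0}
    - {"xyz":[-54,-55,-62],"turn":[0.516,0.029,-0.107],"grip":0.0}
    - {"xyz":[-65,-65,-75],"turn":[0.619,0.035,-0.129],"grip":0.0}
    - {"xyz":[-65,-65,-75],"turn":[0.619,0.035,-0.129],"grip":0.0}
    - {"xyz":[-65,-65,-75],"turn":[0.619,0.035,-0.129],"grip":0.0}
    - {"xyz":[-65,-65,-75],"turn":[0.619,0.035,-0.129],"grip":0.0}

```text
clock: 5.47
tcp_pos: [0.441, 0.1991, 0.2349]
orientation: [-0.001, 0.703, 0.711, -0.004]
wrist_force: [0.3, 0.7, -1.6]
finger_gap: 0.0073
grip_force: 39.5
```

```bash
python3 - <<'E'
from h import *
s=st();print(s['tcp_pos'],s['wrist_force'],s['joint_pos'].round(2))
goto([.443,.2003,.14],RM)
for n in('scene','top'):
    d=cam(n)
a=load('scene')['color'][150:310,310:420];b=load('top')['color'][220:340,240:350]
cv2.imwrite('pics/s4.png',np.hstack([cv2.resize(a,None,fx=3.5,fy=3.5,interpolation=2),cv2.resize(b,(385,560),interpolation=2)]))
E
```

```text
[0.44097406 0.19911308 0.2349188 ] [ 0.31600459  0.71087833 -1.57726508] [ 0.26  0.14 -0.16  1.27 -0.    1.82]
xyz [1.6, 2.7, 94.9] turn [-0.007, 0.004, -0.0]
```

View pics/s4.png

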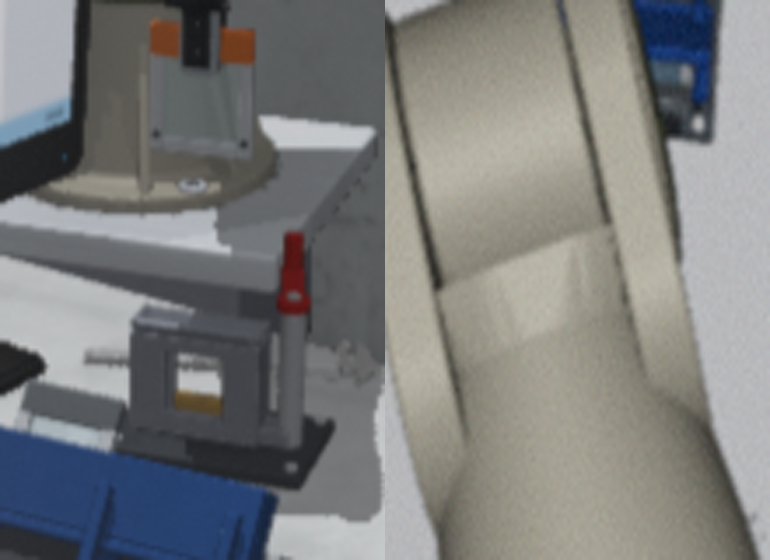

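Left panel: the cassette hangs upright above the mount, corners (150,20), (255,32), (250,157), (150,148). The mount's top edge runs (131,327)–(272,345) on the near side and (143,308)–(272,322) on the far side. In the top view the arm hides the mount.

```bash
cat >> h.py <<'E'
def pl(d,uv,off,s):
    Rc=Rq(s['orientation']);T=s['tcp_pos'];K=d['camera_matrix'];C=np.linalg.inv(d['view']);uv=np.atleast_2d(uv).astype(float)
    r=np.c_[(uv[:,0]-K[0,2])/K[0,0],(uv[:,1]-K[1,2])/K[1,1],np.ones(len(uv))]@C[:3,:3].T
    n=Rc.as_matrix()[:,1];o=C[:3,3];t=((T+n*off-o)@n)/(r@n);return o+r*t[:,None]
E
python3 - <<'E'
from h import *
s=st();d=load('scene');f=lambda a:np.array(a)/3.5+[309.6,149.6]
print(pl(d,f([(150,20),(255,32),(250,157),(150,148)]),.004,s).round(4))
print(ray(d,f([(131,327),(272,345),(143,308),(272,322)]),.08).round(4))
P=cloud(d);T=s['tcp_pos'];
# depth of cassette back face (frame parts) and mount top / +x wall
m=(abs(P[...,1]-T[1])<.04)&(abs(P[...,0]-T[0])<.03)&(P[...,2]>.18)&(P[...,2]<.26);q=P[m];print('cass',m.sum(),np.nanmedian(q[:,0]),np.percentile(q[:,1],[1,99]),np.percentile(q[:,2],[1,99]))
m=(abs(P[...,1]-.2)<.045)&(abs(P[...,0]-.443)<.03)&(P[...,2]>.04)&(P[...,2]<.072);q=P[m];print('wall',m.sum(),np.percentile(q[:,0],[10,50,80,90,95]),np.percentile(q[:,1],[1,99]))
# mean column check: mid of mount wall in image vs predicted
for x,y,z in((.458,.16,.08),(.458,.24,.08),(.428,.16,.08),(.428,.24,.08)):print(((proj(d,[x,y,z])-[309.6,149.6])*3.5).round(0))
E
```

```text
[[0.4449 0.1685 0.2624]
 [0.4442 0.2293 0.2613]
 [0.4436 0.2279 0.188 ]
 [0.4444 0.1684 0.1865]]
[[0.4611 0.1627 0.08  ]
 [0.4568 0.2475 0.08  ]
 [0.4332 0.1601 0.08  ]
 [0.4263 0.2383 0.08  ]]
cass 1041 0.4425759274685752 [0.16898101 0.22814918] [0.18687495 0.25934927]
wall 411 [0.44103413 0.4530944  0.45529772 0.45625115 0.45713803] [0.16007122 0.23938704]
[[128. 324.]]
[[259. 344.]]
[[146. 305.]]
[[274. 324.]]
```

Emit:
apply_moves:
  rows:
    - {"xyz":[1,2,25],"turn":[-0.007,0.004,0],"grip":0.0}
    - {"xyz":[1,2,55],"turn":[-0.007,0.004,0],"grip":0.0}
    - {"xyz":[1,2,80],"turn":[-0.007,0.004,0],"grip":0.0}
    - {"xyz":[1,2,90],"turn":[-0.007,0.004,0],"grip":0.0}
    - {"xyz":[1,2,90],"turn":[-0.007,0.004,0],"grip":0.0}
    - {"xyz":[1,2,90],"turn":[-0.007,0.004,0],"grip":0.0}
    - {"xyz":[1,2,90],"turn":[-0.007,0.004,0],"grip":0.0}

```text
clock: 6.15
tcp_pos: [0.4431, 0.2002, 0.1482]
orientation: [0.0, 0.703, 0.712, 0.001]
wrist_force: [0.3, 0.9, -0.4]
finger_gap: 0.0071
grip_force: 39.4
```

```bash
python3 - <<'E'
from h import *
s=st();print(s['tcp_pos'],s['wrist_force'],s['qvel'].round(3))
goto([.4428,.2002,.118],RM)
E
```

```text
[0.44306405 0.20015672 0.14819647] [ 0.34077233  0.87554028 -0.43290329] [-0.004 -0.004  0.013  0.    -0.001 -0.   ]
xyz [0.0, -0.3, 30.2] turn [0.002, -0.001, 0.001]
```

Emit:
apply_moves:
  rows:
    - {"xyz":[0,0,8],"turn":[0,0,0],"grip":0.0}
    - {"xyz":[0,0,14],"turn":[0,0,0],"grip":0.0}
    - {"xyz":[0,0,18],"turn":[0,0,0],"grip":0.0}
    - {"xyz":[0,0,22],"turn":[0,0,0],"grip":0.0}
    - {"xyz":[0,0,26],"turn":[0,0,0],"grip":0.0}
    - {"xyz":[0,0,30],"turn":[0,0,0],"grip":0.0}
    - {"xyz":[0,0,30],"turn":[0,0,0],"grip":0.0}

```text
clock: 6.73
tcp_pos: [0.4415, 0.1994, 0.1157]
orientation: [-0.001, 0.703, 0.711, -0.001]
wrist_force: [-0.8, 0.2, -0.9]
finger_gap: 0.007
grip_force: 39.5
```

Emit:
apply_moves:
  rows:
    - {"xyz":[0,0,4],"turn":[0,0,0],"grip":0.0}
    - {"xyz":[0,0,9],"turn":[0,0,0],"grip":0.0}
    - {"xyz":[0,0,14],"turn":[0,0,0],"grip":0.0}
    - {"xyz":[0,0,19],"turn":[0,0,0],"grip":0.0}
    - {"xyz":[0,0,24],"turn":[0,0,0],"grip":0.0}
    - {"xyz":[0,0,29],"turn":[0,0,0],"grip":0.0}
    - {"xyz":[0,0,29],"turn":[0,0,0],"grip":0.0}

```text
clock: 7.32
tcp_pos: [0.4413, 0.1994, 0.0864]
orientation: [-0.001, 0.703, 0.711, -0.001]
wrist_force: [0.1, 0.5, -0.6]
finger_gap: 0.0072
grip_force: 39.5
```

Emit:
apply_moves:
  rows:
    - {"xyz":[0,0,2],"turn":[0,0,0],"grip":0.0}
    - {"xyz":[0,0,4],"turn":[0,0,0],"grip":0.0}
    - {"xyz":[0,0,4],"turn":[0,0,0],"grip":0.0}

```text
clock: 7.57
tcp_pos: [0.442, 0.1996, 0.0834]
orientation: [-0.001, 0.703, 0.711, -0.0]
wrist_force: [-0.8, -0.2, -1.0]
finger_gap: 0.0072
grip_force: 39.5
```

Emit:
apply_moves:
  rows:
    - {"xyz":[0,0,0],"turn":[0,0,0],"grip":0.3}
    - {"xyz":[0,0,0],"turn":[0,0,0],"grip":0.3}
    - {"xyz":[0,0,0],"turn":[0,0,0],"grip":0.3}
    - {"xyz":[0,0,-10],"turn":[0,0,0],"grip":0.3}
    - {"xyz":[0,0,-30],"turn":[0,0,0],"grip":0.3}
    - {"xyz":[0,0,-50],"turn":[0,0,0],"grip":0.3}
    - {"xyz":[0,0,-50],"turn":[0,0,0],"grip":0}
    - {"xyz":[0,0,-50],"turn":[0,0,0],"grip":0}
    - {"xyz":[0,0,-50],"turn":[0,0,0],"grip":0}
    - {"xyz":[0,0,-50],"turn":[0,0,0],"grip":0}

```text
clock: 8.4
tcp_pos: [0.4415, 0.1995, 0.133]
orientation: [-0.001, 0.703, 0.711, -0.001]
wrist_force: [-0.5, 0.8, -0.5]
finger_gap: -0.0001
grip_force: 0.0
```

```bash
python3 - <<'E'
from h import *
s=st();print(s['tcp_pos'],s['wrist_force'],s['finger_gap'],s['qvel'].round(3))
goto([.4428,.2000,.112],RM)
d=cam('scene');a=d['color'][170:300,310:430];cv2.imwrite('pics/s5.png',cv2.resize(a,None,fx=4.5,fy=4.5,interpolation=2))
E
```

```text
[0.44147309 0.19947827 0.13300571] [-0.46200528  0.83556604 -0.45959685] -8.302774667674759e-05 [ 0.001  0.007 -0.006 -0.    -0.001 -0.001]
xyz [0.5, 1.4, 21.0] turn [-0.002, 0.0, 0.0]
```

View pics/s5.png

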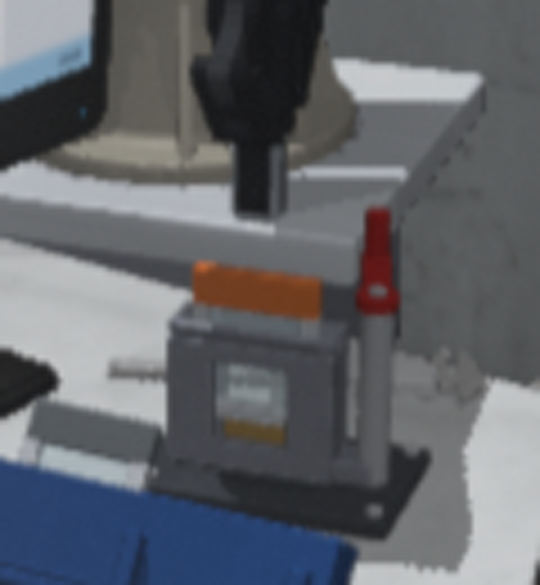

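The cassette stands in the mount on the shoe, orange edge at (257,290) and the shut fingers at (260,200) above it. Next I'll press.

Emit:
apply_moves:
  rows:
    - {"xyz":[0,1,12],"turn":[0,0,0],"grip":0}
    - {"xyz":[0,1,20],"turn":[0,0,0],"grip":0}
    - {"xyz":[0,1,24],"turn":[0,0,0],"grip":0}
    - {"xyz":[0,1,27],"turn":[0,0,0],"grip":0}
    - {"xyz":[0,1,30],"turn":[0,0,0],"grip":0}
    - {"xyz":[0,1,30],"turn":[0,0,0],"grip":0}

```text
clock: 8.95
tcp_pos: [0.4426, 0.1995, 0.1033]
orientation: [-0.001, 0.703, 0.711, -0.001]
wrist_force: [-1.0, -0.9, 0.2]
finger_gap: -0.0001
grip_force: 0.0
```

Emit:
apply_moves:
  rows:
    - {"xyz":[0,0,2],"turn":[0,0,0],"grip":0}
    - {"xyz":[0,0,4],"turn":[0,0,0],"grip":0}
    - {"xyz":[0,0,5],"turn":[0,0,0],"grip":0}
    - {"xyz":[0,0,5],"turn":[0,0,0],"grip":0}

```text
clock: 9.28
tcp_pos: [0.4434, 0.1997, 0.0988]
orientation: [-0.0, 0.703, 0.711, -0.0]
wrist_force: [0.3, -0.4, 3.0]
finger_gap: 0.0002
grip_force: 1.8
```

Emit:
apply_moves:
  rows:
    - {"xyz":[0,0,1],"turn":[0,0,0],"grip":0}
    - {"xyz":[0,0,2],"turn":[0,0,0],"grip":0}
    - {"xyz":[0,0,2],"turn":[0,0,0],"grip":0}

```text
clock: 9.53
tcp_pos: [0.4431, 0.1997, 0.0966]
orientation: [-0.0, 0.703, 0.711, -0.0]
wrist_force: [-0.2, 0.0, 3.8]
finger_gap: 0.0
grip_force: 2.1
```

Emit:
apply_moves:
  rows:
    - {"xyz":[0,0,1],"turn":[0,0,0],"grip":0}
    - {"xyz":[0,0,2],"turn":[0,0,0],"grip":0}
    - {"xyz":[0,0,2],"turn":[0,0,0],"grip":0}

```text
clock: 9.78
tcp_pos: [0.443, 0.1997, 0.0944]
orientation: [-0.001, 0.703, 0.711, -0.0]
wrist_force: [0.4, -0.6, 3.2]
finger_gap: 0.0002
grip_force: 1.8
```

Emit:
apply_moves:
  rows:
    - {"xyz":[0,0,1],"turn":[0,0,0],"grip":0}
    - {"xyz":[0,0,1],"turn":[0,0,0],"grip":0}
    - {"xyz":[0,0,1],"turn":[0,0,0],"grip":0}

```text
clock: 10.03
tcp_pos: [0.4429, 0.1996, 0.0935]
orientation: [-0.001, 0.703, 0.711, -0.0]
wrist_force: [0.5, -0.3, 3.1]
finger_gap: 0.0005
grip_force: 1.6
```

Emit:
apply_moves:
  rows:
    - {"xyz":[0,0,1],"turn":[0,0,0],"grip":0}
    - {"xyz":[0,0,1],"turn":[0,0,0],"grip":0}
    - {"xyz":[0,0,1],"turn":[0,0,0],"grip":0}

```text
clock: 10.28
tcp_pos: [0.443, 0.1996, 0.0925]
orientation: [-0.001, 0.703, 0.711, -0.0]
wrist_force: [-0.1, 0.5, 3.9]
finger_gap: 0.0001
grip_force: 1.7
```

Emit:
apply_moves:
  rows:
    - {"xyz":[0,0,1],"turn":[0,0,0],"grip":0}
    - {"xyz":[0,0,1],"turn":[0,0,0],"grip":0}
    - {"xyz":[0,0,1],"turn":[0,0,0],"grip":0}

```text
clock: 10.53
tcp_pos: [0.443, 0.1996, 0.0916]
orientation: [-0.0, 0.703, 0.711, -0.0]
wrist_force: [-0.4, 0.4, 4.0]
finger_gap: -0.0002
grip_force: 2.1
```

Emit:
apply_moves:
  rows:
    - {"xyz":[0,0,1],"turn":[0,0,0],"grip":0}
    - {"xyz":[0,0,1],"turn":[0,0,0],"grip":0}
    - {"xyz":[0,0,1],"turn":[0,0,0],"grip":0}

```text
clock: 10.78
tcp_pos: [0.4438, 0.1997, 0.0916]
orientation: [0.0, 0.703, 0.711, 0.0]
wrist_force: [-1.5, -1.3, 9.8]
finger_gap: -0.0001
grip_force: 4.9
```

Emit:
apply_moves:
  rows:
    - {"xyz":[0,0,1],"turn":[0,0,0],"grip":0}
    - {"xyz":[0,0,1],"turn":[0,0,0],"grip":0}
    - {"xyz":[0,0,1],"turn":[0,0,0],"grip":0}

```text
clock: 11.03
tcp_pos: [0.4439, 0.1997, 0.0914]
orientation: [0.0, 0.703, 0.711, 0.001]
wrist_force: [-2.8, -1.8, 16.7]
finger_gap: -0.0001
grip_force: 8.6
```

Emit:
apply_moves:
  rows:
    - {"xyz":[0,0,1],"turn":[0,0,0],"grip":0}
    - {"xyz":[0,0,1],"turn":[0,0,0],"grip":0}
    - {"xyz":[0,0,1],"turn":[0,0,0],"grip":0}

```text
clock: 11.28
tcp_pos: [0.4439, 0.1997, 0.0914]
orientation: [0.001, 0.703, 0.711, 0.001]
wrist_force: [-5.7, -2.2, 24.7]
finger_gap: -0.0002
grip_force: 12.3
```

Bottomed: height has held at 0.0914 m while the force climbed to about 20–25 N. I'll lift off and measure the pin.

Emit:
apply_moves:
  rows:
    - {"xyz":[0,0,-5],"turn":[0,0,0],"grip":0}
    - {"xyz":[0,0,-20],"turn":[0,0,0],"grip":0}
    - {"xyz":[0,0,-45],"turn":[0,0,0],"grip":0.35}
    - {"xyz":[0,0,-70],"turn":[0,0,0],"grip":0.35}
    - {"xyz":[0,0,-80],"turn":[0,0,0],"grip":0.35}
    - {"xyz":[0,0,-80],"turn":[0,0,0],"grip":0.35}
    - {"xyz":[0,0,-80],"turn":[0,0,0],"grip":0.35}

```text
clock: 11.87
tcp_pos: [0.4431, 0.1997, 0.168]
orientation: [-0.001, 0.703, 0.711, -0.0]
wrist_force: [-0.4, 0.0, -0.4]
finger_gap: 0.0298
grip_force: 0.0
```

```bash
python3 - <<'E'
from h import *
np.savez('scene_a.npz',**{k:np.array(v) for k,v in imaging.read_camera('scene').items()})
for n in('scene_a','top'):
    if n=='top':
        d=dict(color=cv2.imread('pics/top0.png'))
    else: d=load(n)
    h=cv2.cvtColor(d['color'],cv2.COLOR_BGR2HSV)
    m=((cv2.inRange(h,(0,130,60),(5,255,255))>0)|(cv2.inRange(h,(174,130,60),(180,255,255))>0))
    k=np.zeros_like(m)
    if n=='top':k[280:325,260:290]=1
    else:k[200:245,370:415]=1
    m&=k;rows=[(v,np.flatnonzero(m[v]).min(),np.flatnonzero(m[v]).max()) for v in range(480) if m[v].any()]
    print(n,rows)
d=load('scene_a');th=.302
for a in(.2,.25,.302,.35):
    p=np.array([.4422,.2565,0])-.047*np.array([np.cos(a),np.sin(a),0])
    print(a,p.round(4),proj(d,[p+[0,0,z] for z in(.105,.115,.125)]).round(1).tolist())
print(proj(d,[[.4422,.2565,.103],[.4422,.2565,.05]]).round(1).tolist())
s=st();goto([.3973,.2425,.150],RM)
E
```

```text
scene_a [(217, np.int64(392), np.int64(395)), (218, np.int64(392), np.int64(395)), (219, np.int64(392), np.int64(395)), (220, np.int64(392), np.int64(395)), (221, np.int64(392), np.int64(395)), (222, np.int64(392), np.int64(396)), (223, np.int64(391), np.int64(396)), (224, np.int64(391), np.int64(396)), (225, np.int64(391), np.int64(396)), (226, np.int64(391), np.int64(396)), (227, np.int64(391), np.int64(396)), (228, np.int64(391), np.int64(396)), (229, np.int64(391), np.int64(396)), (230, np.int64(391), np.int64(396)), (231, np.int64(391), np.int64(396)), (232, np.int64(391), np.int64(396)), (233, np.int64(390), np.int64(396)), (234, np.int64(390), np.int64(397)), (235, np.int64(389), np.int64(398)), (236, np.int64(389), np.int64(398)), (237, np.int64(389), np.int64(397)), (238, np.int64(390), np.int64(397)), (239, np.int64(391), np.int64(395))]
top [(289, np.int64(269), np.int64(271)), (290, np.int64(267), np.int64(273)), (291, np.int64(267), np.int64(274)), (292, np.int64(267), np.int64(274)), (293, np.int64(266), np.int64(274)), (294, np.int64(266), np.int64(274)), (295, np.int6
[... 526 characters left out ...]
np.int64(278)), (310, np.int64(272), np.int64(279)), (311, np.int64(273), np.int64(279)), (312, np.int64(273), np.int64(279)), (313, np.int64(273), np.int64(280)), (314, np.int64(274), np.int64(280)), (315, np.int64(274), np.int64(279)), (316, np.int64(275), np.int64(280)), (317, np.int64(275), np.int64(278))]
0.2 [0.3961 0.2472 0.    ] [[395.9, 225.6], [396.1, 221.1], [396.2, 216.7]]
0.25 [0.3967 0.2449 0.    ] [[394.8, 225.5], [394.9, 221.1], [395.1, 216.6]]
0.302 [0.3973 0.2425 0.    ] [[393.6, 225.5], [393.8, 221.1], [393.9, 216.6]]
0.35 [0.398  0.2404 0.    ] [[392.5, 225.5], [392.7, 221.1], [392.8, 216.6]]
[[394.0, 235.6], [393.3, 259.2]]
xyz [43.6, -44.5, 17.4] turn [-0.003, 0.0, 0.0]
```

Emit:
apply_moves:
  rows:
    - {"xyz":[15,-15,0],"turn":[0,0,0],"grip":0.35}
    - {"xyz":[30,-30,0],"turn":[0,0,0],"grip":0.35}
    - {"xyz":[43,-44,5],"turn":[0,0,0],"grip":0.35}
    - {"xyz":[43,-44,15],"turn":[0,0,0],"grip":0.35}
    - {"xyz":[43,-44,30],"turn":[0,0,0],"grip":0.35}
    - {"xyz":[43,-44,45],"turn":[0,0,0],"grip":0.35}
    - {"xyz":[43,-44,57],"turn":[0,0,0],"grip":0.35}
    - {"xyz":[43,-44,59],"turn":[0,0,0],"grip":0.35}
    - {"xyz":[43,-44,59],"turn":[0,0,0],"grip":0.35}

```text
clock: 12.67
tcp_pos: [0.3971, 0.2412, 0.1076]
orientation: [-0.001, 0.703, 0.711, -0.002]
wrist_force: [0.1, -0.5, -0.1]
finger_gap: 0.0298
grip_force: 0.0
```

Emit:
apply_moves:
  rows:
    - {"xyz":[0,0,0],"turn":[0,0,0],"grip":0}
    - {"xyz":[0,0,0],"turn":[0,0,0],"grip":0}
    - {"xyz":[0,0,0],"turn":[0,0,0],"grip":0}
    - {"xyz":[0,0,0],"turn":[0,0,0],"grip":0}
    - {"xyz":[0,0,0],"turn":[0,0,0],"grip":0}
    - {"xyz":[0,0,0],"turn":[0,0,0],"grip":0}
  force: 20

```text
clock: 13.17
tcp_pos: [0.3962, 0.2414, 0.1094]
orientation: [-0.002, 0.703, 0.711, -0.002]
wrist_force: [-4.9, -1.4, 0.4]
finger_gap: 0.0108
grip_force: 20.9
```

```bash
python3 - <<'E'
from h import *
s=st();print(s['tcp_pos'],s['wrist_force'],s['finger_gap']);p0=s['tcp_pos'];Rc=Rq(s['orientation'])
A=np.array([.4427,.2562]);a0=np.arctan2(A[1]-p0[1],A[0]-p0[0]);print('a0',a0,'r',np.hypot(*(p0[:2]-A)))
for a in np.linspace(a0,1.582,11)[1:]:
    q=np.r_[A-.047*np.array([np.cos(a),np.sin(a)]),p0[2]];print((Rc.inv().apply(q-p0)*1e3).round(0).tolist())
E
```

```text
[0.3962241  0.24135142 0.10942938] [-4.90694807 -1.44639489  0.35197345] 0.010844420261929551
a0 0.3092401365909459 r 0.04879026539765736
[-5.0, 4.0, -0.0]
[-10.0, 7.0, -0.0]
[-15.0, 10.0, -0.0]
[-20.0, 14.0, -0.0]
[-23.0, 19.0, -0.0]
[-27.0, 24.0, -0.0]
[-29.0, 29.0, -0.0]
[-31.0, 35.0, -0.0]
[-32.0, 41.0, -0.0]
[-33.0, 47.0, -0.0]
```

Emit:
apply_moves:
  rows:
    - {"xyz":[-2,1,0],"turn":[0,0,0],"grip":0}
    - {"xyz":[-5,3,0],"turn":[0,0,0],"grip":0}
    - {"xyz":[-8,5,0],"turn":[0,0,0],"grip":0}
    - {"xyz":[-10,6,0],"turn":[0,0,0],"grip":0}
    - {"xyz":[-13,8,0],"turn":[0,0,0],"grip":0}
    - {"xyz":[-15,9,0],"turn":[0,0,0],"grip":0}
    - {"xyz":[-18,11,0],"turn":[0,0,0],"grip":0}
    - {"xyz":[-20,13,0],"turn":[0,0,0],"grip":0}
    - {"xyz":[-20,13,0],"turn":[0,0,0],"grip":0}

```text
clock: 13.92
tcp_pos: [0.4076, 0.22, 0.1092]
orientation: [-0.002, 0.703, 0.711, -0.005]
wrist_force: [-10.3, -6.1, 6.7]
finger_gap: 0.011
grip_force: 21.5
```

Emit:
apply_moves:
  rows:
    - {"xyz":[-3,1,0],"turn":[0,0,0],"grip":0}
    - {"xyz":[-5,3,0],"turn":[0,0,0],"grip":0}
    - {"xyz":[-7,6,0],"turn":[0,0,0],"grip":0}
    - {"xyz":[-9,9,0],"turn":[0,0,0],"grip":0}
    - {"xyz":[-10,12,0],"turn":[0,0,0],"grip":0}
    - {"xyz":[-11,15,0],"turn":[0,0,0],"grip":0}
    - {"xyz":[-12,18,0],"turn":[0,0,0],"grip":0}
    - {"xyz":[-13,21,0],"turn":[0,0,0],"grip":0}
    - {"xyz":[-13,21,0],"turn":[0,0,0],"grip":0}

```text
clock: 14.67
tcp_pos: [0.4312, 0.2072, 0.1094]
orientation: [-0.0, 0.703, 0.711, -0.003]
wrist_force: [-3.1, -8.2, 0.2]
finger_gap: 0.011
grip_force: 21.0
```

Emit:
apply_moves:
  rows:
    - {"xyz":[-1,3,0],"turn":[0,0,0],"grip":0}
    - {"xyz":[-2,6,0],"turn":[0,0,0],"grip":0}
    - {"xyz":[-2,9,0],"turn":[0,0,0],"grip":0}
    - {"xyz":[-2,11,0],"turn":[0,0,0],"grip":0}
    - {"xyz":[-2,12,0],"turn":[0,0,0],"grip":0}
    - {"xyz":[-2,12,0],"turn":[0,0,0],"grip":0}

```text
clock: 15.17
tcp_pos: [0.4419, 0.2065, 0.1093]
orientation: [-0.002, 0.703, 0.711, -0.003]
wrist_force: [-8.8, -2.5, 2.6]
finger_gap: 0.0108
grip_force: 21.3
```

Force is rising along x, so it's probably at the stop. I'll press a little more to confirm.

Emit:
apply_moves:
  rows:
    - {"xyz":[0,1,0],"turn":[0,0,0],"grip":0}
    - {"xyz":[0,2,0],"turn":[0,0,0],"grip":0}
    - {"xyz":[0,2,0],"turn":[0,0,0],"grip":0}
    - {"xyz":[0,2,0],"turn":[0,0,0],"grip":0}

```text
clock: 15.5
tcp_pos: [0.4421, 0.2065, 0.1091]
orientation: [-0.003, 0.703, 0.712, -0.004]
wrist_force: [-13.1, -3.4, 6.6]
finger_gap: 0.0108
grip_force: 21.7
```

Emit:
apply_moves:
  rows:
    - {"xyz":[0,0,0],"turn":[0,0,0],"grip":0.3}
    - {"xyz":[0,-2,0],"turn":[0,0,0],"grip":0.3}
    - {"xyz":[0,-3,0],"turn":[0,0,0],"grip":0.3}
    - {"xyz":[0,-3,0],"turn":[0,0,0],"grip":0.3}
    - {"xyz":[0,-3,-10],"turn":[0,0,0],"grip":0.3}
    - {"xyz":[0,-3,-40],"turn":[0,0,0],"grip":0.3}
    - {"xyz":[0,-3,-80],"turn":[0,0,0],"grip":0.3}
    - {"xyz":[0,-3,-120],"turn":[0,0,0],"grip":0.3}
    - {"xyz":[40,-40,-140],"turn":[0,0,0],"grip":0.3}
    - {"xyz":[80,-80,-140],"turn":[0,0,0],"grip":0.3}
    - {"xyz":[110,-110,-140],"turn":[0,0,0],"grip":0.3}
    - {"xyz":[110,-110,-140],"turn":[0,0,0],"grip":0.3}

```text
clock: 16.5
tcp_pos: [0.3346, 0.3179, 0.2517]
orientation: [-0.001, 0.703, 0.711, 0.001]
wrist_force: [-0.2, 0.5, 0.6]
finger_gap: 0.0257
grip_force: 0.0
```

```bash
python3 - <<'E'
from h import *
a=cam('scene')['color'][210:300,320:420];b=cam('top')['color'][220:340,240:350]
cv2.imwrite('pics/s6.png',np.hstack([cv2.resize(a,(480,432),interpolation=2),cv2.resize(b,(310,432),interpolation=2)]))
d=load('scene');print(proj(d,[[.4427,.2092,z] for z in(.105,.115,.125)]).round(1).tolist(),st()['wrist_force'])
h=cv2.cvtColor(d['color'],cv2.COLOR_BGR2HSV);m=((cv2.inRange(h,(0,130,60),(5,255,255))>0)|(cv2.inRange(h,(174,130,60),(180,255,255))>0));m[:200]=0;m[250:]=0;m[:,:340]=0;m[:,420:]=0
print([(v,int(np.flatnonzero(m[v]).min()),int(np.flatnonzero(m[v]).max())) for v in range(480) if m[v].any()])
E
```

```text
[[371.6, 231.6], [371.6, 227.1], [371.7, 222.5]] [ 0.63256494  0.26308877 -0.75822674]
[(223, 370, 373), (224, 370, 373), (225, 370, 373), (226, 370, 373), (227, 370, 373), (228, 370, 373), (229, 369, 373), (230, 369, 373), (231, 369, 373), (232, 369, 376), (233, 368, 396), (234, 368, 397), (235, 369, 398), (236, 376, 398), (237, 382, 397), (238, 389, 397), (239, 391, 395)]
```

View pics/s6.png

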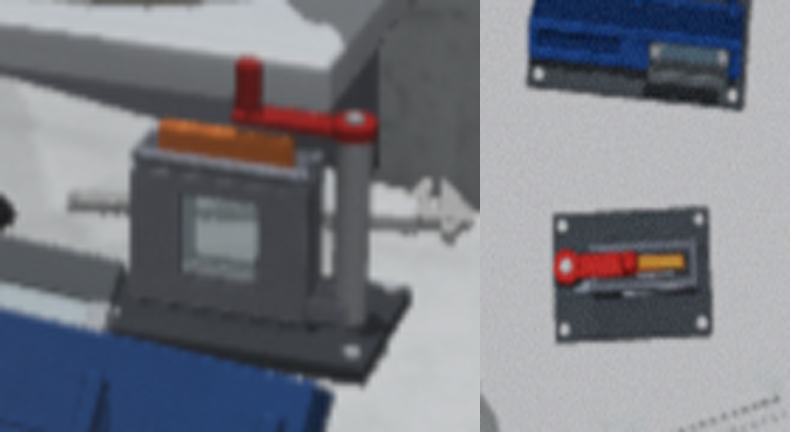

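The latch lies straight across the orange edge: the bar runs (240,115)–(370,125) on the left and (565,265)–(635,263) on the right. The cassette is down, the grey one is still in its slot, and the robot is clear.

```bash
python3 -c "
from workcell import ticket;print(ticket.hand_in())"
```

```text
the job is handed in; nothing more can be done
None
```

The orange cassette is in the mount and pressed onto its stop (top edge at about 91 mm; the push peaked near 25 N, against the 20 N asked). The red latch is swung fully across it to its stop, the grey cassette is still in the rack, and the job is handed in after about 17 s.

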